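Dust off the tall game cartridge at the air nozzle

TASK

At the trade-in counter's dusting station, first set the lever of the air valve half open (45 degrees), then take the turntable by its upright steel post and turn it until the open edge of the one tall, thick cartridge points straight at the brass air nozzle. The air jet would push it round, so keep a firm grip on the post and hold the turntable still: the job finishes while you are holding it, with the valve still half open. Leave the screwdriver, the loose cartridge, the toy figure and the jar on the counter where they are.

Things in the scene. Friction and masses are not known exactly. Their poses are not given: they have to be found in the camera images.
- station: Fixed steel foot of the dusting station, under the turntable; a 40 mm wide arm runs out below the disc to an upright (22 x 30 mm, 95 mm high, 172 mm from the axis) carrying the brass nozzle. Origin on the counter, on the turntable's upright axis; z up; x points from the axis to the nozzle. Place and yaw vary.
- nozzle_tip (a point): Tip of the brass air nozzle (8 mm thick tube, blowing towards the turntable's axis), 123 mm from the axis along the station's x axis, 75 mm above the counter. The nozzle with its upright reaches no higher than 107 mm.
- turntable: Aluminium disc, 230 mm across, top 34 mm up, turns endlessly about the upright axis; friction 0.03 N m, stays where left. Origin on the axis, 22 mm up; x points along the tall cartridge. Five grey cartridges stand on it like spokes, fixed, 32 to 102 mm from the axis, dark open edge out: one 90 mm tall, 26 thick, along x; four 55 mm tall, 14 thick, at 60, 120, 240, 300 deg; post at 180 deg.
- tall_edge (a point): Middle of the open outer edge of the tall cartridge, 102 mm from the axis, 75 mm above the counter. It points straight at the nozzle when it lies on the line from the axis to the nozzle tip, about 21 mm short of the tip.
- post_grip (a point): Grip point on the turntable's upright round steel post (16 mm diameter), 90 mm from the axis, opposite the tall cartridge, fixed to the disc; 155 mm above the counter. The post's top is at 175 mm; all else on the turntable stays below 125 mm. Being round, the post can turn in a gripper that keeps its own yaw.
- valve: Fixed air valve: copper pipe 20 mm thick, 45 mm above the counter, running 60 mm to either side of the valve along its y axis, then down to the counter. Origin on the counter under the lever's upright pivot. Place and yaw vary.
- lever (a joint): Angle of the valve lever, rad: 0 is shut (lever square to the pipe, along the valve's x axis), growing anticlockwise seen from above to 1.571 fully open (lever along the pipe, along the valve's y axis); half open is 0.785. Stiff, about 0.15 N m, stays where it is left.
- lever_grip (a point): Grip point on the lever's black rubber sleeve, 85 mm from the pivot, 83 mm above the counter. The lever is level, its sleeve 14 mm wide and 14 mm high, from 40 to 110 mm from the pivot, with free space below.
- screwdriver: Bystander: screwdriver 170 mm long lying on the counter. Leave alone.
- loose_cart: Bystander: one loose grey cartridge lying flat on the counter, 70 x 90 x 18 mm. Leave alone.
- figure: Bystander: white toy figure standing, 48 mm wide, 90 mm high. Leave alone.
- tin: Bystander: small closed jar of screws standing, 56 mm diameter, 60 mm high. Leave alone.
Things that resemble listed ones, but are neither listed nor needed, are in the scene too. Of the things that look like the valve, the middle-sized one is meant.

How it is judged:
On the way, in this order (a step that is already met when the one before it is completed fails the run):
1. the valve lever is set half open, 45 degrees within 8 degrees (value of joint lever between 0.645 and 0.925 rad), for 0.3 s.
2. the tall cartridge's open edge is straight in front of the nozzle and the turntable is gripped (y of tall_edge in the frame of station between -0.008 and 0.008 m and x of tall_edge in the frame of station above 0.08 m and contact force between the fingers and turntable above 2 N and angular speed of turntable below 0.08 rad/s), for 0.3 s.
At the end, for the whole second after the job is handed in: The valve lever stands at 45 degrees within 8 degrees; the middle of the tall cartridge's open edge is within 8 mm to either side of the nozzle's line, on the nozzle's side of the axis; the turntable stands still (under 0.08 rad/s) and the gripper's fingers hold it with more than 2 N (all of step 1 and all of step 2); the arm keeps its last pose, push and grip.
It fails at once if the screwdriver is moved by more than 20 mm (distance of screwdriver from where it was at the start of the episode above 0.02 m).
It fails at once if the loose cartridge is moved by more than 20 mm (distance of loose_cart from where it was at the start of the episode above 0.02 m).
It fails at once if the toy figure is moved by more than 20 mm (distance of figure from where it was at the start of the episode above 0.02 m).
It fails at once if the jar is moved by more than 20 mm (distance of tin from where it was at the start of the episode above 0.02 m).
It also fails if it takes over 54 s, if anything falls off the work surface, if the arm or the gripper's body presses on something with over 40 N, if the wrist force passes 120 N, or if a joint passes its speed limit or range.

ROBOT

A 7-joint arm with a two-finger parallel gripper is mounted at the origin on the work surface. World frame = base frame: x ahead of the robot, y to its left, z up, the work surface at z = 0. Lengths are in m, angles in rad, forces in N, time in s.
With the tool pointing down it reaches from about 0.425 to 0.875 m from the base axis. Payload 4.7 kg.
Tool frame: the origin (TCP) lies at the very end of the fingers, on their centre line; the grasp point (between the pads) lies 19 mm behind it; x points along the fingers, z is the direction in which the jaws open and shut, and the axes are right-handed (so a half turn about x gives the same grasp; the last joint's range is limited). The gripper opens to 87 mm and grips with 3 to 60 N. Pads are 19 mm wide; open, the fingers measure 117 mm over their backs; the gripper's body (75 mm by 190 mm) begins 51 mm behind the grasp point.
Start: joints at [1.221, 0.321, -0.07, 1.45, 0.023, 1.371, -0.057], TCP at [0.231, -0.607, 0.223] pointing down, gripper open.
Joint ranges: [-2.86, 2.86], [-0.3, 2.09], [-1.38, 1.24], [0.06, 2.45], [-1.56, 4.7], [0.09, 2.05], [-2.69, 2.69]. Speed limits (rad/s): [2.57, 2.57, 3.14, 3.14, 3.14, 3.14, 3.14].

INTERFACE

Orientations are given as a rotation vector (axis times angle).
In Python, from bench import * gives the robot as it stands.
- The arm moves only by the shell command python3 -m handwheel 'ROWS' [OPENING] [FORCE]. ROWS is JSON, a list of rows, each an object with "xyz": the shift along the world's x, y, z in cm, a list of three; "angular": the turn, a rotation vector about the world's x, y, z in degrees, a list of three. A call has 1 to 5 rows; each row shifts and turns the pose as measured when the row begins; what a row does not reach is not made up. A row lasts 1/12 s, in which the tool goes at most 41.7 mm and 7.16 degrees, less where a joint would pass 70% of its speed; a pose out of reach is approached as far as the arm can. A call with a gripper value outside its range is refused whole. OPENING is the finger opening in cm, from 0 to 8.7, set as the call begins (- or left out, the last holds). The fingers move at their own pace and stop on an object; FORCE is the grip in N (left out, the last holds). Time passes only in rows, so rows that do not move let the fingers close. It gives the time, the measured TCP pose, the force and the opening at its end, in the units of the state.
- get_state(): the state, without advancing time (a new reading comes with each control period).
- get_image(name): name is "side" or "top" or "wrist"; returns a dict with "pixels" (420x560x3 uint8, blue, green, red), "K" (3x3 intrinsics, pixels), "cam_to_world" (4x4, takes a point from camera to world coordinates). Camera axes: x right, y down, z forward; pixel columns grow to the right and rows downward; lengths in m; the calibration is good to about 2 mm. The wrist camera is an equidistant fisheye: a pixel r from the principal point sees the ray r / f radians off the axis. A picture is of the moment at which its call begins. There is no depth.
- close_job(): hands the job in, once; it reports no verdict.
The state is a dict: "time": time; "joint_positions": joint angles; "qd": joint speeds; "joint_torque": joint torques, N m; "position": TCP position; "tool_rot": TCP orientation; "ft_force": force on the tool from outside, world axes, zero at the start; "torque": the same for the moment, N m; "grip_width": opening from 0.0 (shut) to 1.0 (fully open).
Only numpy, scipy, OpenCV 4.12 (cv2) and the standard library are available. Lean on these libraries where they do the work, as an engineer would, in place of code of your own. Each camera call takes 0.05 s, during which the arm holds its last target.

## Working session

There is one attempt and no reset: what is moved stays moved. The work goes in short steps, Python scripts to look and compute and a shell command to move; the robot and the scene stay as the last step left them, time stands still between calls to the robot, and variables do not carry over. Pictures are saved under pics/ and viewed, and the job is handed in when it is done.

```bash
mkdir -p pics; ls; python3 - <<'E'
from bench import *
import cv2
s=get_state(); print(s)
for n in("side","top","wrist"):
    d=get_image(n); cv2.imwrite(f"pics/{n}0.png",d["pixels"]); print(n,d["K"],d["cam_to_world"])
E
```

```text
pics
{'time': 0.0, 'joint_positions': array([ 1.22110608,  0.32183005, -0.07008638,  1.45168188,  0.02263786,
        1.37077837, -0.05690151]), 'qd': array([-0.00045874, -0.00070783,  0.00089408,  0.00015948, -0.00057248,
       -0.00055426,  0.00049737]), 'joint_torque': array([-9.14632728e-04, -4.91288280e+01, -4.04120665e-01, -3.12534535e+01,
       -6.41111028e-02,  4.37076890e-02,  1.39880594e-04]), 'position': array([ 0.231028  , -0.60696826,  0.2214535 ]), 'tool_rot': array([ 0.9381774 ,  1.36132551, -0.93657328]), 'ft_force': array([ 0.16591463, -0.00519073, -0.55414904]), 'torque': array([ 0.02794029, -0.00408183,  0.03092572]), 'grip_width': 0.9999733232489587}
side [[544.93938353   0.         275.30573438]
 [  0.         544.93938353 207.23881853]
 [  0.           0.           1.        ]] [[-0.6721148  -0.56150164  0.48267754 -0.24310461]
 [-0.7403075   0.49693615 -0.45276846  0.68917602]
 [ 0.01437031 -0.66164218 -0.74968201  1.24901828]
 [ 0.          0.          0.          1.        ]]
top [[502.80794938   0.         272.69490921]
 [  0.         502.80794938 205.88683816]
 [  0.           0.           1.        ]] [[-3.03251983e-02 -9.88626308e-01  1.47303783e-01  2.78119206e-01]
 [-9.99458859e-01  3.18703899e-02  8.14044146e-03  3.36739777e-04]
 [-1.27424836e-02 -1.46977211e-01 -9.89057798e-01  1.55415593e+00]
 [ 0.00000000e+00  0.00000000e+00  0.00000000e+00  1.00000000e+00]]
wrist [[325.1922621    0.         277.22900682]
 [  0.         325.1922621  208.92921581]
 [  0.           0.           1.        ]] [[ 0.3560401  -0.89936698 -0.25372128  0.29978289]
 [-0.93447013 -0.34295822 -0.09563067 -0.58196604]
 [-0.00100873  0.27114331 -0.96253846  0.38339281]
 [ 0.          0.          0.          1.        ]]
```

View pics/top0.png

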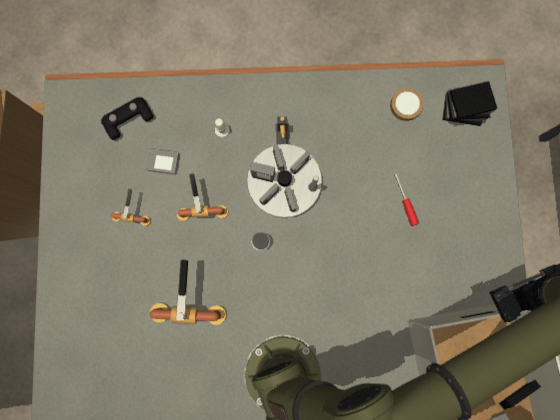

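View pics/side0.png

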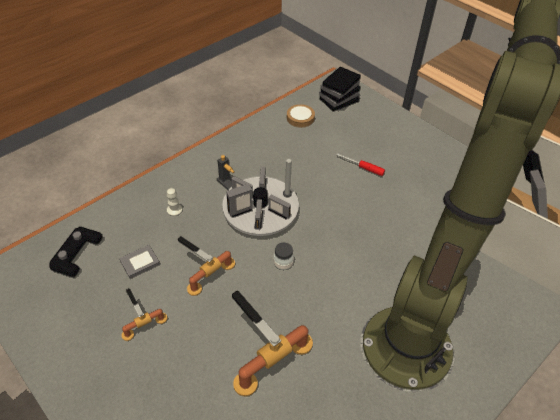

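View pics/wrist0.png

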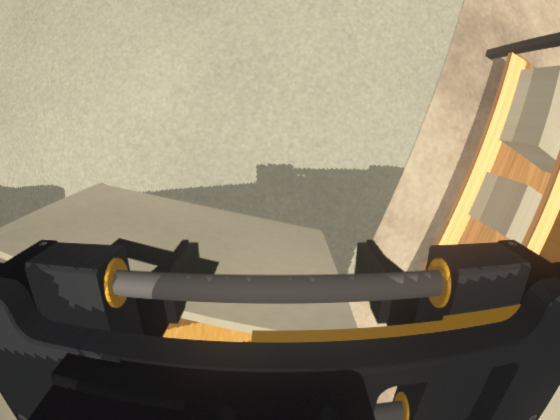

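```bash
cat > h.py <<'E'
from bench import *
import cv2, numpy as np
def ray(d,u,v):
    K=d["K"];T=d["cam_to_world"]
    r=T[:3,:3]@np.linalg.solve(K,[u,v,1.]);return T[:3,3],r
def atz(d,u,v,z):
    o,r=ray(d,u,v);return o+r*(z-o[2])/r[2]
def proj(d,P):
    T=d["cam_to_world"];p=T[:3,:3].T@(np.asarray(P,float)-T[:3,3]);q=d["K"]@p;return q[:2]/q[2]
def crop(d,u0,v0,u1,v1,s,fn):
    c=d["pixels"][v0:v1,u0:u1];cv2.imwrite(fn,cv2.resize(c,None,fx=s,fy=s,interpolation=cv2.INTER_CUBIC))
E
python3 - <<'E'
from h import *
d=get_image("top")
crop(d,165,165,245,230,9,"pics/valve_t.png")
crop(d,235,105,335,225,5,"pics/tt_t.png")
d=get_image("side")
crop(d,170,225,250,300,8,"pics/valve_s.png")
crop(d,205,140,315,240,6,"pics/tt_s.png")
E
```

```text
(no output)
```

View pics/valve_t.png

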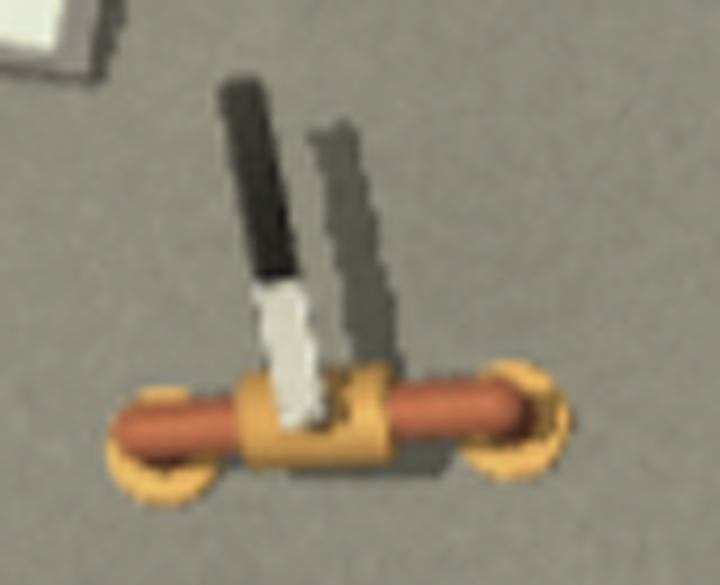

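View pics/tt_t.png

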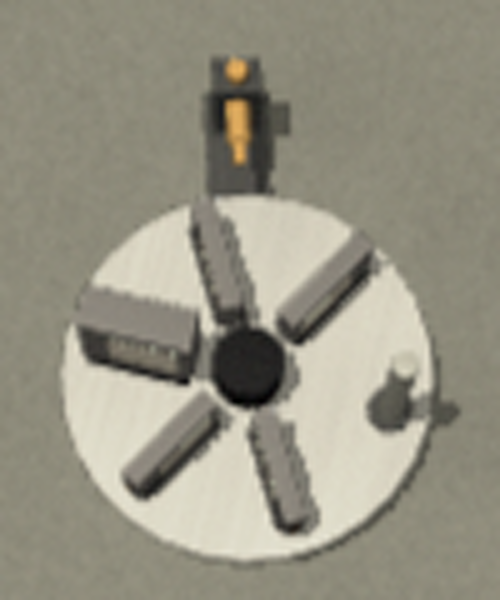

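View pics/valve_s.png

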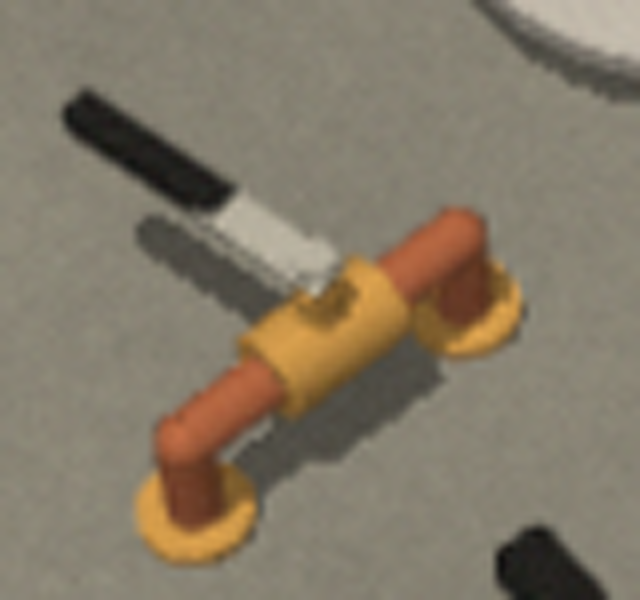

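View pics/tt_s.png

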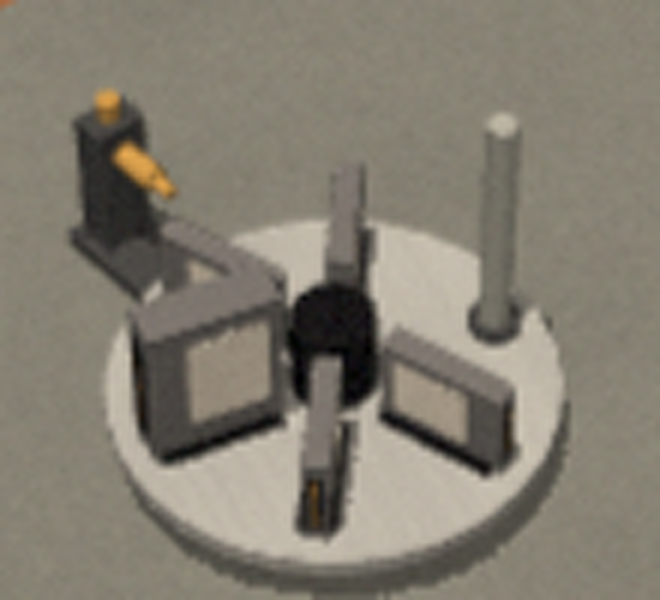

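```bash
cat > fit.py <<'E'
from h import *
from scipy.optimize import least_squares
t=get_image("top");s=get_image("side")
T=lambda u,v:(t,165+u/9-.5,165+v/9-.5)
S=lambda u,v:(s,170+u/8-.5,225+v/8-.5)
# local valve points
obs=[((0,.06,.0),T(162,450)),((0,-.06,0),T(515,420)),((0,.06,0),S(197,508)),((0,-.06,0),S(465,308)),
 ('L',.110,.09,T(243,82)),('L',.04,.09,T(278,278)),('L',.04,.09,S(220,195)),('L',.11,.09,S(82,98))]
def f(p,full=False):
    x,y,w,a=p;r=[]
    for o in obs:
        if o[0]=='L':
            q=np.array([o[1]*np.cos(a),o[1]*np.sin(a),o[2]]);c=o[3]
        else: q=np.array(o[0]);c=o[1]
        P=[x+np.cos(w)*q[0]-np.sin(w)*q[1],y+np.sin(w)*q[0]+np.cos(w)*q[1],q[2]]
        r+=list(proj(c[0],P)-np.array(c[1:]))
    return np.array(r)
x0=np.r_[atz(*T(310,435),0)[:2],0,0.1]
q=least_squares(f,x0);print("valve",q.x,np.degrees(q.x[2:]));print(q.fun.reshape(-1,2).round(1))
x,y,w,a=q.x
for nm,b in(("now",a),("half",np.pi/4)):print(nm,x+.085*np.cos(w+b),y+.085*np.sin(w+b),np.degrees(w+b))
T=lambda u,v:(t,235+u/5-.5,105+v/5-.5)
S=lambda u,v:(s,205+u/6-.5,140+v/6-.5)
obs2=[(0,.123,0,.079,T(240,163)),(0,.123,0,.077,S(170,192)),(1,-.09,0,.175,T(405,363)),(1,-.09,0,.034,T(388,408)),(1,-.09,0,.175,S(503,123)),
 (1,.102,.013,.12,T(82,327)),(1,.102,-.013,.12,T(84,290)),(0,.0,0,.034,T(249,377))]
def g(p):
    x,y,w,th=p;r=[]
    for k,px,py,z,c in obs2:
        b=w if k==0 else th
        P=[x+np.cos(b)*px-np.sin(b)*py,y+np.sin(b)*px+np.cos(b)*py,z]
        r+=list(proj(c[0],P)-np.array(c[1:]))
    return np.array(r)
x0=np.r_[atz(*T(249,377),.034)[:2],0,1.5]
q=least_squares(g,x0);print("tt",q.x,np.degrees(q.x[2:]));print(q.fun.reshape(-1,2).round(1))
x,y,w,th=q.x
print("post now",x-.09*np.cos(th),y-.09*np.sin(th),"goal",x-.09*np.cos(w),y-.09*np.sin(w))
E
python3 fit.py
```

```text
valve [0.49311999 0.23442352 0.04540406 0.12084064] [2.60146091 6.92365885]
[[ 0.4  0.3]
 [-0.5  0.7]
 [ 0.1  0.2]
 [-0.  -0.2]
 [-0.5 -0.1]
 [-0.3  0.8]
 [ 0.6 -0.7]
 [-1.  -1.6]]
now 0.5769481092679909 0.24848931531034296 9.52511975698024
half 0.5504340943146043 0.2971936806803366 47.601460908012875
tt [ 0.58400359 -0.02473203  0.02201252  1.30103979] [ 1.26122428 74.54408897]
[[-0.5  0.1]
 [ 0.1 -0.9]
 [ 0.4  0.3]
 [ 0.5  0.6]
 [ 0.1 -1.2]
 [-1.6  0.4]
 [ 0.2 -0.6]
 [-0.2  0.1]]
post now 0.5600188794156933 -0.11147725069877235 goal 0.494025394031099 -0.02671299453074357
```

```bash
python3 - <<'E'
from h import *
s=get_state();R=cv2.Rodrigues(s["tool_rot"])[0];print(R.round(3)); z=R[:,2];print(np.degrees(np.arctan2(z[1],z[0])))
E
```

```text
[[-0.     0.935  0.356]
 [ 0.     0.356 -0.935]
 [-1.    -0.    -0.   ]]
-69.15647412130453
```

```bash
R='x'; python3 -m handwheel '[{"xyz":[2.5,3.2,0.8],"angular":[0,0,0]},{"xyz":[2.5,3.2,0.8],"angular":[0,0,0]},{"xyz":[2.5,3.2,0.8],"angular":[0,0,0]},{"xyz":[2.5,3.2,0.8],"angular":[0,0,0]},{"xyz":[2.5,3.2,0.8],"angular":[0,0,0]}]' 8.7 30
python3 -m handwheel '[{"xyz":[2,3.6,0],"angular":[0,0,-2]},{"xyz":[2,3.6,0],"angular":[0,0,-2]},{"xyz":[2,3.6,0],"angular":[0,0,-2]},{"xyz":[2,3.6,0],"angular":[0,0,-2]},{"xyz":[2,3.6,0],"angular":[0,0,-2]}]'
```

```text
time: 0.77
position: [0.3463, -0.4499, 0.259]
tool_rot: [0.952, 1.359, -0.959]
ft_force: [1.3, -0.0, 0.5]
grip_width: 1.001
time: 1.18
position: [0.4483, -0.2678, 0.2625]
tool_rot: [1.087, 1.28, -1.096]
ft_force: [0.9, 0.0, -0.0]
grip_width: 1.0
```

```bash
python3 -m handwheel '[{"xyz":[1.5,3.8,0],"angular":[0,0,0]},{"xyz":[1.5,3.8,0],"angular":[0,0,0]},{"xyz":[1.5,3.8,0],"angular":[0,0,0]},{"xyz":[1.5,3.8,0],"angular":[0,0,0]},{"xyz":[1.5,3.8,0],"angular":[0,0,0]}]'
python3 -m handwheel '[{"xyz":[1,4,0],"angular":[0,0,0]},{"xyz":[1,4,0],"angular":[0,0,0]},{"xyz":[1,4,0],"angular":[0,0,0]},{"xyz":[1,4,0],"angular":[0,0,0]},{"xyz":[1,4,0],"angular":[0,0,0]}]'
python3 -c "
from h import *
s=get_state();print(s['position'],s['joint_positions']);z=cv2.Rodrigues(s['tool_rot'])[0];print(z.round(3));print(np.degrees(np.arctan2(z[1,2],z[0,2])))"
```

```text
time: 1.6
position: [0.5239, -0.0737, 0.2641]
tool_rot: [1.088, 1.274, -1.097]
ft_force: [1.1, -0.0, -0.7]
grip_width: 1.006
time: 2.02
position: [0.5738, 0.1284, 0.2657]
tool_rot: [1.091, 1.268, -1.096]
ft_force: [0.6, -0.7, 0.2]
grip_width: 1.002
[0.57380279 0.12835181 0.26572486] [ 0.31546882  0.22954229 -0.69059102  1.52912127  0.15680719  1.43430861
 -1.80027734]
[[ 0.005  0.988  0.153]
 [-0.009  0.153 -0.988]
 [-1.     0.004  0.009]]
-81.18375922856826
```

```bash
python3 -m handwheel '[{"xyz":[0.1,4,-1],"angular":[0,0,0]},{"xyz":[0.1,4,-1],"angular":[0,0,0]},{"xyz":[0.1,4,-1],"angular":[0,0,0]},{"xyz":[0,0,-3],"angular":[0,0,0]},{"xyz":[0,0,-3],"angular":[0,0,0]}]'
python3 -c "
from h import *
s=get_state();print(s['position'],s['joint_positions'])
for n in ('top','wrist','side'):cv2.imwrite('pics/%s1.png'%n,get_image(n)['pixels'])"
```

```text
time: 2.43
position: [0.5782, 0.2657, 0.1817]
tool_rot: [1.098, 1.272, -1.07]
ft_force: [0.6, -1.6, -1.4]
grip_width: 0.995
[0.57824457 0.26569313 0.18171688] [ 0.09787068  0.38638036 -0.73022063  1.54097252  0.27069542  1.29692317
 -2.0690006 ]
```

View pics/wrist1.png

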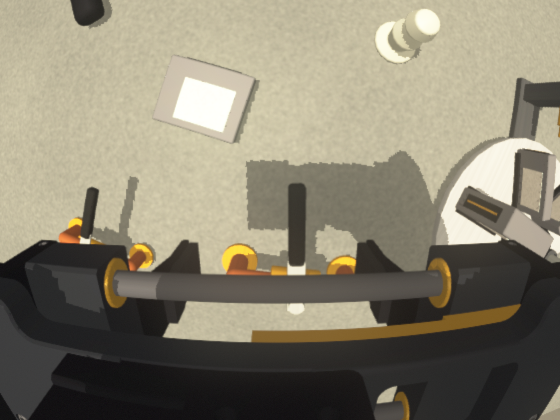

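View pics/side1.png

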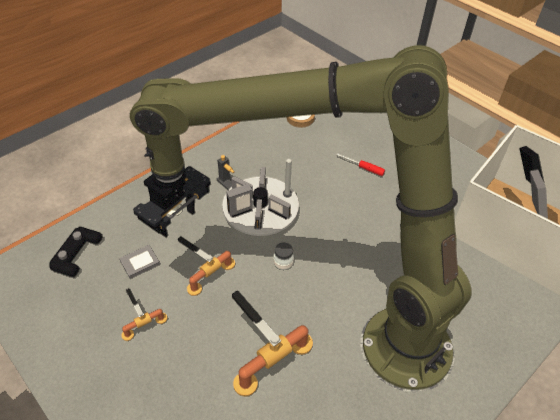

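```bash
python3 -m handwheel '[{"xyz":[-0.1,-1.5,-3],"angular":[0,0,0]},{"xyz":[0,-0.2,-3],"angular":[0,0,0]},{"xyz":[0,0,0],"angular":[0,0,0]}]'
python3 -c "
from h import *
s=get_state();print(s['position'],s['joint_positions']);z=cv2.Rodrigues(s['tool_rot'])[0];print(z.round(3));print(np.degrees(np.arctan2(z[1,2],z[0,2])))
T=z
d=get_image('wrist');cv2.imwrite('pics/wrist2.png',d['pixels'])
# predicted pixel of lever points via equidistant model
C=d['cam_to_world'];K=d['K']
for r in(.045,.085,.11):
  P=np.array([.49312+r*np.cos(.16624),.23442+r*np.sin(.16624),.09])
  p=C[:3,:3].T@(P-C[:3,3]);th=np.arctan2(np.hypot(p[0],p[1]),p[2]);k=th/np.hypot(p[0],p[1])*K[0,0]
  print(r,p[:2]*k+K[:2,2])
"
```

```text
time: 2.83
position: [0.5807, 0.2442, 0.1266]
tool_rot: [1.104, 1.264, -1.072]
ft_force: [-1.4, -0.4, -0.2]
grip_width: 0.997
[0.58067545 0.24423534 0.12656586] [ 0.12173203  0.41041696 -0.7107232   1.62529144  0.293868    1.1895881
 -2.06302414]
[[ 0.024  0.987  0.159]
 [ 0.004  0.159 -0.987]
 [-1.     0.024 -0.   ]]
-80.82588351523138
0.045 [269.14485467 293.92258613]
0.085 [268.23683279 240.38355713]
0.11 [267.70640847 203.1323855 ]
```

View pics/wrist2.png

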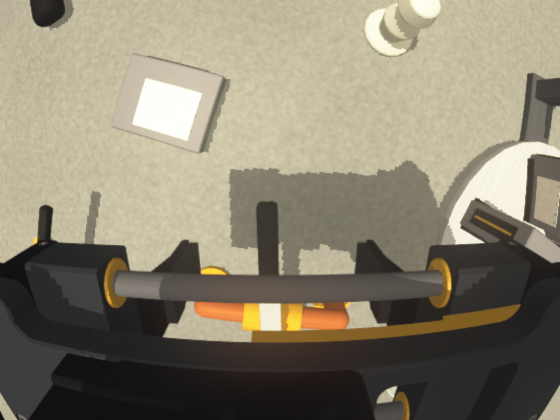

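```bash
python3 -m handwheel '[{"xyz":[-0.2,0.4,-3],"angular":[0,1.4,0]},{"xyz":[-0.1,0,-3],"angular":[0,0,0]},{"xyz":[0,0,0],"angular":[0,0,0]}]'
python3 -c "
from h import *
s=get_state();print(s['position'],s['ft_force'])"
```

```text
time: 3.13
position: [0.5873, 0.2483, 0.0799]
tool_rot: [1.11, 1.269, -1.079]
ft_force: [-0.5, -1.1, -0.4]
grip_width: 1.004
[0.58733901 0.24825506 0.07988306] [-0.47865543 -1.14981063 -0.35796378]
```

```bash
python3 -m handwheel '[{"xyz":[-0.8,0,-1.2],"angular":[0,0.7,0]},{"xyz":[-0.2,0,-0.4],"angular":[0,0,0]},{"xyz":[0,0,0],"angular":[0,0,0]}]'
python3 -c "
from h import *
s=get_state();print(s['position'],s['ft_force']);print(cv2.Rodrigues(s['tool_rot'])[0].round(3))"
```

```text
time: 3.38
position: [0.5815, 0.2494, 0.0711]
tool_rot: [1.112, 1.273, -1.082]
ft_force: [-0.6, 0.3, 0.1]
grip_width: 1.0
[0.58153678 0.24937681 0.07106879] [-0.58842715  0.27338695  0.0882002 ]
[[ 0.015  0.989  0.15 ]
 [ 0.011  0.15  -0.989]
 [-1.     0.016 -0.009]]
```

```bash
python3 -m handwheel '[{"xyz":[-0.4,0,-0.8],"angular":[-0.5,0.8,-0.9]},{"xyz":[-0.2,0,-0.3],"angular":[0,0,0]},{"xyz":[0,0,0],"angular":[0,0,0]}]' 4
python3 -c "
from h import *
s=get_state();print(s['position'],s['ft_force']);z=cv2.Rodrigues(s['tool_rot'])[0];print(np.degrees(np.arctan2(z[1,2],z[0,2])))"
python3 -m handwheel '[{"xyz":[0,0,0],"angular":[0,0,0]},{"xyz":[0,0,0],"angular":[0,0,0]},{"xyz":[0,0,0],"angular":[0,0,0]},{"xyz":[0,0,0],"angular":[0,0,0]},{"xyz":[0,0,0],"angular":[0,0,0]}]' 0 25
python3 -c "
from h import *
s=get_state();print(s['position'],s['ft_force']);z=cv2.Rodrigues(s['tool_rot'])[0];print(np.degrees(np.arctan2(z[1,2],z[0,2])))"
```

```text
time: 3.63
position: [0.5772, 0.2504, 0.0637]
tool_rot: [1.116, 1.267, -1.106]
ft_force: [-1.0, 0.7, 0.3]
grip_width: 0.857
[0.57719799 0.25038844 0.06368625] [-1.01054855  0.71247324  0.28122912]
-82.40463353723878
time: 4.05
position: [0.5776, 0.2511, 0.0649]
tool_rot: [1.116, 1.266, -1.104]
ft_force: [-0.9, 0.6, 0.8]
grip_width: 0.478
[0.57760972 0.25114397 0.06491098] [-0.94200891  0.59772322  0.80326096]
-82.3604398465764
```

```bash
python3 -m handwheel '[{"xyz":[0,0,0],"angular":[0,0,0.8]},{"xyz":[0,-0.2,0],"angular":[0,0,1]},{"xyz":[0,0,0],"angular":[0,0,0]},{"xyz":[0,0,0],"angular":[0,0,0]},{"xyz":[0,0,0],"angular":[0,0,0]}]' 0 25
python3 -m handwheel '[{"xyz":[0,0,0],"angular":[0,0,0]},{"xyz":[0,0,0],"angular":[0,0,0]},{"xyz":[0,0,0],"angular":[0,0,0]}]' 0 25
python3 -c "
from h import *
s=get_state();print(s['position'],s['ft_force'],s['torque']);z=cv2.Rodrigues(s['tool_rot'])[0];print(np.degrees(np.arctan2(z[1,2],z[0,2])))"
```

```text
time: 4.47
position: [0.5778, 0.2491, 0.065]
tool_rot: [1.091, 1.282, -1.077]
ft_force: [0.8, 0.8, 0.2]
grip_width: 0.156
time: 4.72
position: [0.5778, 0.2491, 0.065]
tool_rot: [1.091, 1.282, -1.078]
ft_force: [-0.4, 0.3, 0.4]
grip_width: 0.156
[0.57778816 0.24909942 0.06497523] [-0.42644621  0.31305904  0.41682588] [ 0.07392941 -0.00855191 -0.04418595]
-80.400084654516
```

```bash
python3 -m handwheel '[{"xyz":[-0.12,0.58,0],"angular":[0,0,4]},{"xyz":[-0.16,0.57,0],"angular":[0,0,4]},{"xyz":[-0.20,0.56,0],"angular":[0,0,4]},{"xyz":[-0.24,0.54,0],"angular":[0,0,4]},{"xyz":[0,0,0],"angular":[0,0,0]}]'
cat > st.py <<'E'
from h import *
s=get_state();p=s['position'];print('pos',p.round(4),'F',s['ft_force'].round(1));z=cv2.Rodrigues(s['tool_rot'])[0];print('fdir',z[:,0].round(3),'jaw',np.degrees(np.arctan2(z[1,2],z[0,2])),'q',s['joint_positions'].round(2),'g',s['grip_width'])
print('tcp about valve: r %.4f ang %.2f (valve frame)'%(np.hypot(p[0]-.49312,p[1]-.23442),np.degrees(np.arctan2(p[1]-.23442,p[0]-.49312))-2.6))
E
python3 st.py
```

```text
time: 5.13
position: [0.57, 0.2733, 0.065]
tool_rot: [0.875, 1.392, -0.859]
ft_force: [-0.2, 0.7, 0.5]
grip_width: 0.158
pos [0.57   0.2733 0.065 ] F [-0.2  0.7  0.5]
fdir [ 0.005  0.009 -1.   ] jaw -63.849976813902316 q [ 0.1   0.51 -0.75  1.66  0.37  1.12 -1.87] g 0.15807929983025742
tcp about valve: r 0.0862 ang 24.23 (valve frame)
```

```bash
python3 -m handwheel '[{"xyz":[-0.30,0.55,0],"angular":[0,0,4.2]},{"xyz":[-0.34,0.52,0],"angular":[0,0,4.2]},{"xyz":[-0.37,0.50,0],"angular":[0,0,4.2]},{"xyz":[-0.41,0.47,0],"angular":[0,0,4.2]},{"xyz":[-0.44,0.44,0],"angular":[0,0,4.2]}]'
python3 -m handwheel '[{"xyz":[0,0,0],"angular":[0,0,0]}]'
python3 st.py
```

```text
time: 5.55
position: [0.5521, 0.2976, 0.065]
tool_rot: [0.594, 1.493, -0.577]
ft_force: [-1.5, 0.7, 0.3]
grip_width: 0.159
time: 5.63
position: [0.5512, 0.2985, 0.065]
tool_rot: [0.593, 1.494, -0.576]
ft_force: [-1.6, 0.5, 0.5]
grip_width: 0.154
pos [0.5512 0.2985 0.065 ] F [-1.6  0.5  0.5]
fdir [ 0.001  0.011 -1.   ] jaw -42.77797278410746 q [ 0.11  0.53 -0.83  1.67  0.41  1.13 -1.58] g 0.15392660468292713
tcp about valve: r 0.0864 ang 45.21 (valve frame)
```

```bash
python3 -m handwheel '[{"xyz":[0,0,0],"angular":[0,0,0]},{"xyz":[0,0,0],"angular":[0,0,0]},{"xyz":[0,0,0],"angular":[0,0,0]},{"xyz":[0,0,0],"angular":[0,0,0]},{"xyz":[0,0,0],"angular":[0,0,0]}]' 5
python3 -m handwheel '[{"xyz":[0,0,2.5],"angular":[0,0,0]},{"xyz":[0,0,3.5],"angular":[0,0,0]},{"xyz":[0,0,4],"angular":[0,0,0]},{"xyz":[0,0,4],"angular":[0,0,0]},{"xyz":[0,0,4],"angular":[0,0,0]}]' 8.7
python3 st.py
python3 -m handwheel '[{"xyz":[0,-4,0],"angular":[0,0,-7]},{"xyz":[0,-4,0],"angular":[0,0,-7]},{"xyz":[0,-4,0],"angular":[0,0,-7]},{"xyz":[0,-4,0],"angular":[0,0,-7]},{"xyz":[0,-4,0],"angular":[0,0,-7]}]' 8.7
python3 st.py
```

```text
time: 6.05
position: [0.5529, 0.2957, 0.0648]
tool_rot: [0.6, 1.49, -0.586]
ft_force: [-0.2, -0.0, -0.3]
grip_width: 0.45
time: 6.47
position: [0.5468, 0.2885, 0.2395]
tool_rot: [0.592, 1.504, -0.605]
ft_force: [0.9, -0.2, 0.3]
grip_width: 0.831
pos [0.5468 0.2885 0.2395] F [ 0.9 -0.2  0.3]
fdir [-0.018 -0.001 -1.   ] jaw -43.76083326537455 q [ 0.17  0.38 -0.9   1.47  0.29  1.44 -1.5 ] g 0.8307337404820937
tcp about valve: r 0.0763 ang 42.60 (valve frame)
time: 6.88
position: [0.5475, 0.0993, 0.2542]
tool_rot: [1.083, 1.297, -1.049]
ft_force: [1.1, 0.2, -0.4]
grip_width: 0.993
pos [0.5475 0.0993 0.2542] F [ 1.1  0.2 -0.4]
fdir [ 0.011  0.017 -1.   ] jaw -78.91728355774592 q [ 0.47  0.16 -0.76  1.63  0.1   1.38 -1.68] g 0.9934875363376877
tcp about valve: r 0.1457 ang -70.67 (valve frame)
```

Check the lever angle from the images before the turntable.

```bash
python3 - <<'E'
from h import *
t=get_image("top");s=get_image("side")
cv2.imwrite("pics/top3.png",t["pixels"])
a=cv2.resize(t["pixels"][165:230,165:245],None,fx=6,fy=6,interpolation=cv2.INTER_CUBIC)
b=cv2.resize(s["pixels"][220:300,160:250],None,fx=4,fy=4,interpolation=cv2.INTER_CUBIC)
for w in (37,45,53):
  f=np.radians(w+2.6)
  for r in (.04,.11):
    P=[.49312+r*np.cos(f),.23442+r*np.sin(f),.09]
    u=(proj(t,P)+.5-165)*6; cv2.circle(a,tuple(int(x) for x in u),3,(0,0,255) if w==45 else (255,0,0),-1)
    u=(proj(s,P)+.5-[160,220])*4; cv2.circle(b,tuple(int(x) for x in u),3,(0,0,255)if w==45 else (255,0,0),-1)
h=np.zeros((400,800,3),np.uint8);h[:390-0,:480][:a.shape[0]]=a[:390];h[:320,480:][:, :320]=b[:320,:320];cv2.imwrite("pics/lev.png",h)
E
```

```text
(no output)
```

View pics/lev.png

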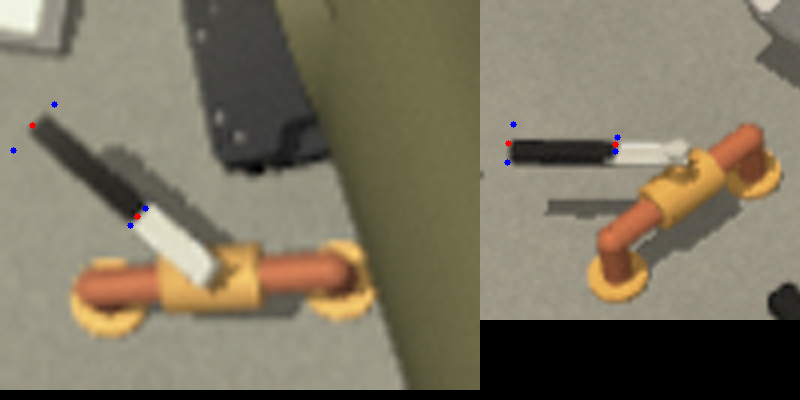

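View pics/top3.png

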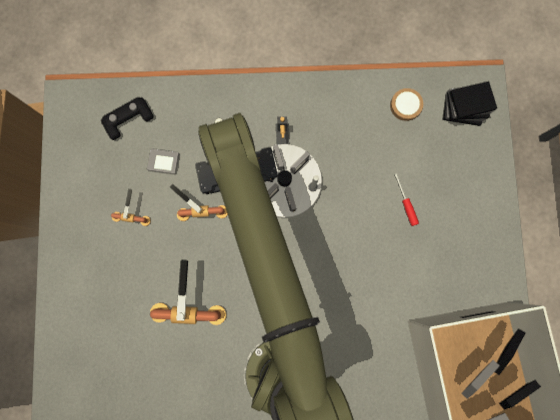

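```bash
python3 -m handwheel '[{"xyz":[0.2,-4,0],"angular":[0,0,-2]},{"xyz":[0.2,-4,0],"angular":[0,0,-2]},{"xyz":[0.2,-4,0],"angular":[0,0,-2]},{"xyz":[0.2,-4,0],"angular":[0,0,-2]},{"xyz":[0.2,-4,0],"angular":[0,0,-2]}]' 8.7 30
python3 -m handwheel '[{"xyz":[0,0,0],"angular":[0,0,0]}]'
python3 st.py
python3 - <<'E'
from h import *
d=get_image('wrist');cv2.imwrite('pics/wrist4.png',d['pixels'])
C=d['cam_to_world'];K=d['K']
for z in(.175,):
  P=np.array([.56,-.1115,z])
  p=C[:3,:3].T@(P-C[:3,3]);th=np.arctan2(np.hypot(p[0],p[1]),p[2]);k=th/np.hypot(p[0],p[1])*K[0,0]
  print(p[:2]*k+K[:2,2])
E
```

```text
time: 7.4
position: [0.557, -0.0978, 0.256]
tool_rot: [1.214, 1.212, -1.179]
ft_force: [0.4, 0.5, 0.6]
grip_width: 1.002
time: 7.48
position: [0.5562, -0.1094, 0.2553]
tool_rot: [1.221, 1.202, -1.194]
ft_force: [-0.8, -1.2, -0.7]
grip_width: 0.998
pos [ 0.5562 -0.1094  0.2553] F [-0.8 -1.2 -0.7]
fdir [ 0.016  0.006 -1.   ] jaw -89.97519797128646 q [ 0.69  0.16 -0.6   1.61  0.08  1.39 -1.49] g 0.9977214760697974
tcp about valve: r 0.3496 ang -82.20 (valve frame)
[278.98140981 212.47296102]
```

View pics/wrist4.png

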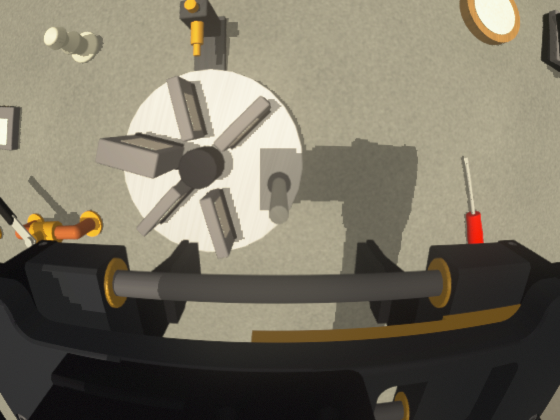

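```bash
python3 -m handwheel '[{"xyz":[0.2,-0.2,-3],"angular":[0,0.9,0]},{"xyz":[0.1,0,-3],"angular":[0,0,0]},{"xyz":[0,0,0],"angular":[0,0,0]}]'
python3 st.py
```

```text
time: 7.78
position: [0.5611, -0.1064, 0.1963]
tool_rot: [1.216, 1.213, -1.198]
ft_force: [-1.0, 0.8, -0.1]
grip_width: 1.002
pos [ 0.5611 -0.1064  0.1963] F [-1.   0.8 -0.1]
fdir [ 0.006  0.009 -1.   ] jaw -89.8033876561515 q [ 0.68  0.21 -0.6   1.67  0.12  1.29 -1.51] g 1.0016652341071488
tcp about valve: r 0.3476 ang -81.32 (valve frame)
```

```bash
python3 -m handwheel '[{"xyz":[-0.1,-0.3,-3],"angular":[0,0,0]},{"xyz":[0,-0.2,-2.6],"angular":[0,0,0]},{"xyz":[0,0,0],"angular":[0,0,0]}]' 5
python3 st.py
```

```text
time: 8.03
position: [0.5617, -0.1082, 0.142]
tool_rot: [1.214, 1.213, -1.192]
ft_force: [-1.2, 0.8, -0.6]
grip_width: 0.849
pos [ 0.5617 -0.1082  0.142 ] F [-1.2  0.8 -0.6]
fdir [ 0.009  0.009 -1.   ] jaw -89.54094681613573 q [ 0.67  0.26 -0.6   1.74  0.14  1.18 -1.53] g 0.849226752139402
tcp about valve: r 0.3494 ang -81.28 (valve frame)
```

```bash
python3 -m handwheel '[{"xyz":[-0.1,-0.3,-0.6],"angular":[0,0,0]},{"xyz":[0,-0.1,-0.1],"angular":[0,0,0]},{"xyz":[0,0,0],"angular":[0,0,0]},{"xyz":[0,0,0],"angular":[0,0,0]},{"xyz":[0,0,0],"angular":[0,0,0]}]' 0 30
python3 -m handwheel '[{"xyz":[0,0,0],"angular":[0,0,0]},{"xyz":[0,0,0],"angular":[0,0,0]},{"xyz":[0,0,0],"angular":[0,0,0]},{"xyz":[0,0,0],"angular":[0,0,0]},{"xyz":[0,0,0],"angular":[0,0,0]}]' 0 30
python3 st.py
```

```text
time: 8.45
position: [0.5644, -0.1101, 0.1419]
tool_rot: [1.214, 1.209, -1.185]
ft_force: [0.6, 0.0, -0.1]
grip_width: 0.477
time: 8.87
position: [0.5663, -0.1096, 0.145]
tool_rot: [1.216, 1.205, -1.181]
ft_force: [0.5, -1.9, -1.2]
grip_width: 0.174
pos [ 0.5663 -0.1096  0.145 ] F [ 0.5 -1.9 -1.2]
fdir [ 0.021  0.007 -1.   ] jaw -89.29618201459557 q [ 0.67  0.25 -0.6   1.74  0.14  1.18 -1.52] g 0.17410855536052805
tcp about valve: r 0.3517 ang -80.59 (valve frame)
```

```bash
python3 -m handwheel '[{"xyz":[0,0,0],"angular":[0,0,0]},{"xyz":[0,0,0],"angular":[0,0,0]},{"xyz":[-0.4,-0.1,-0.6],"angular":[0,0.6,0]},{"xyz":[-0.4,-0.1,-0.6],"angular":[0,0.6,0]},{"xyz":[-0.1,0,-0.2],"angular":[0,0,0]}]' 3 30
python3 st.py
```

```text
time: 9.28
position: [0.5567, -0.1121, 0.1302]
tool_rot: [1.205, 1.221, -1.198]
ft_force: [0.2, -0.2, -0.4]
grip_width: 0.336
pos [ 0.5567 -0.1121  0.1302] F [ 0.2 -0.2 -0.4]
fdir [-0.001  0.007 -1.   ] jaw -89.31013462747909 q [ 0.67  0.26 -0.59  1.76  0.15  1.17 -1.52] g 0.33617235167808157
tcp about valve: r 0.3523 ang -82.21 (valve frame)
```

```bash
python3 -m handwheel '[{"xyz":[0.2,0.05,0.4],"angular":[0,0,0]},{"xyz":[0,0,-0.05],"angular":[0,0,0]},{"xyz":[0,0,-0.05],"angular":[0,0,0]},{"xyz":[0,0,-0.05],"angular":[0,0,0]},{"xyz":[0,0,-0.05],"angular":[0,0,0]}]' 0 30
python3 st.py
```

```text
time: 9.7
position: [0.5587, -0.11, 0.1319]
tool_rot: [1.204, 1.223, -1.197]
ft_force: [-0.1, -0.1, 2.4]
grip_width: 0.175
pos [ 0.5587 -0.11    0.1319] F [-0.1 -0.1  2.4]
fdir [-0.002  0.009 -1.   ] jaw -89.22046684012709 q [ 0.67  0.27 -0.6   1.75  0.15  1.18 -1.53] g 0.17474764630501027
tcp about valve: r 0.3506 ang -81.83 (valve frame)
```

```bash
cat >> st.py <<'E'
x,y=.584,-.0247
print('tcp about table: r %.4f ang %.2f goal -178.74; goal xy %.4f %.4f'%(np.hypot(p[0]-x,p[1]-y),np.degrees(np.arctan2(p[1]-y,p[0]-x)),.4940,-.0267))
E
python3 -m handwheel '[{"xyz":[-0.74,0.26,-0.05],"angular":[0,0,0]},{"xyz":[-0.72,0.32,-0.05],"angular":[0,0,0]},{"xyz":[-0.69,0.38,-0.05],"angular":[0,0,0]},{"xyz":[-0.65,0.44,-0.05],"angular":[0,0,0]},{"xyz":[-0.61,0.49,-0.05],"angular":[0,0,0]}]'
python3 st.py
```

```text
time: 10.12
position: [0.5263, -0.0958, 0.1317]
tool_rot: [1.209, 1.207, -1.197]
ft_force: [2.2, -2.7, 3.2]
grip_width: 0.175
pos [ 0.5263 -0.0958  0.1317] F [ 2.2 -2.7  3.2]
fdir [ 0.009  0.002 -1.   ] jaw -89.60548827152371 q [ 0.69  0.18 -0.61  1.84  0.11  1.14 -1.52] g 0.17529713706133085
tcp about valve: r 0.3319 ang -86.87 (valve frame)
tcp about table: r 0.0916 ang -129.07 goal -178.74; goal xy 0.4940 -0.0267
```

```bash
python3 -m handwheel '[{"xyz":[-0.57,0.53,-0.02],"angular":[0,0,0]},{"xyz":[-0.52,0.57,-0.02],"angular":[0,0,0]},{"xyz":[-0.47,0.61,-0.02],"angular":[0,0,0]},{"xyz":[-0.41,0.65,-0.02],"angular":[0,0,0]},{"xyz":[-0.35,0.69,-0.02],"angular":[0,0,0]}]'
python3 st.py
```

```text
time: 10.53
position: [0.4976, -0.067, 0.1316]
tool_rot: [1.207, 1.202, -1.206]
ft_force: [-0.9, -3.6, 5.6]
grip_width: 0.175
pos [ 0.4976 -0.067   0.1316] F [-0.9 -3.6  5.6]
fdir [ 0.006 -0.005 -1.   ] jaw -89.92314602110166 q [ 0.68  0.11 -0.63  1.91  0.08  1.14 -1.55] g 0.17521173746951843
tcp about valve: r 0.3015 ang -91.76 (valve frame)
tcp about table: r 0.0963 ang -153.91 goal -178.74; goal xy 0.4940 -0.0267
```

```bash
python3 -m handwheel '[{"xyz":[0.2,0.7,0],"angular":[0,0,0]},{"xyz":[-0.1,0.75,0],"angular":[0,0,0]},{"xyz":[-0.1,0.76,0],"angular":[0,0,0]},{"xyz":[-0.05,0.6,0],"angular":[0,0,0]},{"xyz":[0,0.3,0],"angular":[0,0,0]}]'
python3 st.py
python3 - <<'E'
from h import *
t=get_image("top");s=get_image("side");w=get_image("wrist")
cv2.imwrite("pics/top5.png",t["pixels"]);cv2.imwrite("pics/wrist5.png",w["pixels"])
crop(s,195,120,325,245,5,"pics/side5.png")
E
```

```text
time: 10.95
position: [0.4855, -0.0367, 0.1314]
tool_rot: [1.197, 1.21, -1.229]
ft_force: [1.0, -2.7, 4.3]
grip_width: 0.175
pos [ 0.4855 -0.0367  0.1314] F [ 1.  -2.7  4.3]
fdir [-0.015 -0.011 -1.   ] jaw -90.22701810614859 q [ 0.65  0.09 -0.66  1.93  0.07  1.15 -1.62] g 0.17488351628033844
tcp about valve: r 0.2712 ang -94.22 (valve frame)
tcp about table: r 0.0993 ang -173.05 goal -178.74; goal xy 0.4940 -0.0267
```

View pics/top5.png

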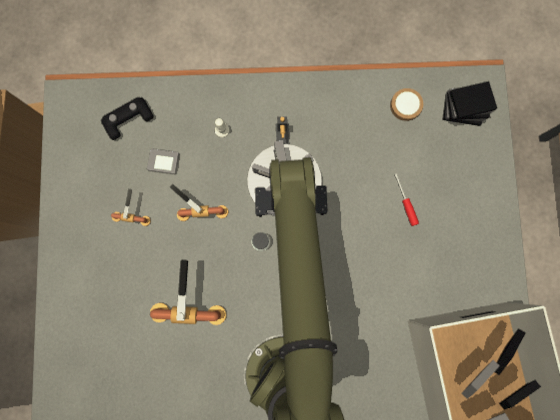

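View pics/wrist5.png

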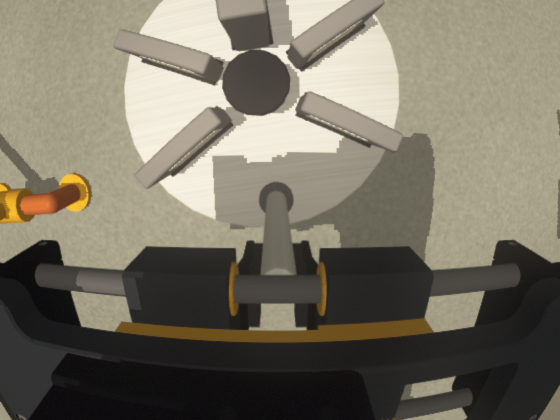

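View pics/side5.png

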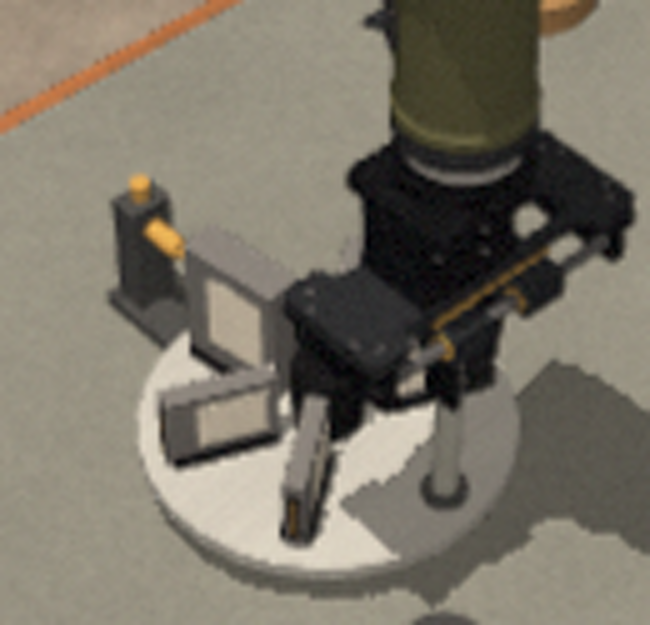

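```bash
python3 -m handwheel '[{"xyz":[0.4,0.3,0],"angular":[0,-0.5,0]},{"xyz":[0.4,0.3,0],"angular":[0,-0.5,0]},{"xyz":[0.3,0.2,0],"angular":[0,0,0]},{"xyz":[0.2,0.1,0],"angular":[0,0,0]},{"xyz":[0,0,0],"angular":[0,0,0]}]'
python3 st.py
```

```text
time: 11.52
position: [0.4845, -0.0252, 0.1313]
tool_rot: [1.191, 1.218, -1.239]
ft_force: [5.0, -3.4, -0.0]
grip_width: 0.178
pos [ 0.4845 -0.0252  0.1313] F [ 5.  -3.4 -0. ]
fdir [-0.028 -0.012 -1.   ] jaw -90.26959426670841 q [ 0.63  0.1  -0.67  1.92  0.08  1.17 -1.65] g 0.17761867627264843
tcp about valve: r 0.2598 ang -94.50 (valve frame)
tcp about table: r 0.0995 ang -179.72 goal -178.74; goal xy 0.4940 -0.0267
```

```bash
python3 -m handwheel '[{"xyz":[0.3,0,0],"angular":[0,-0.8,0]},{"xyz":[0.4,0,0],"angular":[0,-0.8,0]},{"xyz":[0.3,0,0],"angular":[0,0,0]},{"xyz":[0.2,0,0],"angular":[0,0,0]}]' 0 4
python3 st.py
python3 - <<'E'
from h import *
t=get_image("top");s=get_image("side");w=get_image("wrist")
crop(t,235,100,335,215,5,"pics/top6.png");cv2.imwrite("pics/wrist6.png",w["pixels"])
crop(s,195,120,325,245,5,"pics/side6.png")
E
```

```text
time: 11.85
position: [0.4897, -0.0201, 0.1284]
tool_rot: [1.197, 1.213, -1.222]
ft_force: [-3.8, -1.4, 3.0]
grip_width: 0.183
pos [ 0.4897 -0.0201  0.1284] F [-3.8 -1.4  3. ]
fdir [-0.013 -0.008 -1.   ] jaw -89.96057929573944 q [ 0.63  0.1  -0.67  1.93  0.08  1.15 -1.65] g 0.18276620431521223
tcp about valve: r 0.2545 ang -93.37 (valve frame)
tcp about table: r 0.0944 ang 177.20 goal -178.74; goal xy 0.4940 -0.0267
```

View pics/top6.png

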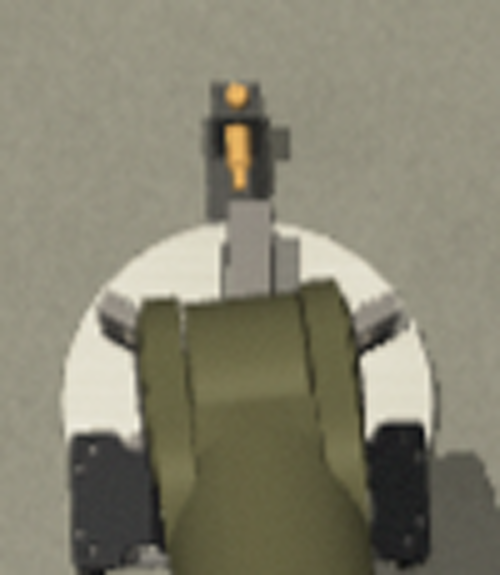

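View pics/wrist6.png

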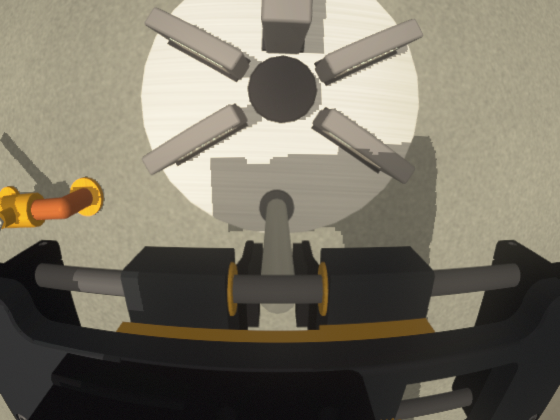

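View pics/side6.png

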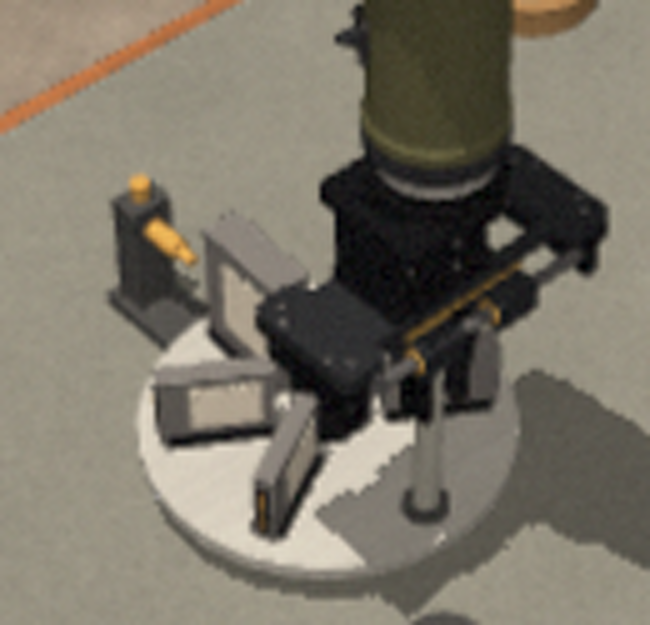

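```bash
python3 -m handwheel '[{"xyz":[0.3,-0.3,0.1],"angular":[0,-0.5,0]},{"xyz":[0.2,-0.3,0.1],"angular":[0,-0.4,0]},{"xyz":[0.1,-0.1,0.1],"angular":[0,0,0]}]' 0 4
python3 st.py
python3 -m handwheel '[{"xyz":[0,0,0],"angular":[0,0,0]},{"xyz":[0,0,0],"angular":[0,0,0]}]' 0 35
python3 st.py
```

```text
time: 12.25
position: [0.4922, -0.0255, 0.1285]
tool_rot: [1.201, 1.211, -1.213]
ft_force: [-3.1, 1.1, -2.9]
grip_width: 0.183
pos [ 0.4922 -0.0255  0.1285] F [-3.1  1.1 -2.9]
fdir [-0.005 -0.005 -1.   ] jaw -89.8482076978696 q [ 0.63  0.1  -0.67  1.93  0.08  1.14 -1.63] g 0.18284365383736917
tcp about valve: r 0.2599 ang -92.80 (valve frame)
tcp about table: r 0.0918 ang -179.51 goal -178.74; goal xy 0.4940 -0.0267
time: 12.42
position: [0.4922, -0.0255, 0.1285]
tool_rot: [1.202, 1.211, -1.214]
ft_force: [-4.4, 0.6, 1.9]
grip_width: 0.177
pos [ 0.4922 -0.0255  0.1285] F [-4.4  0.6  1.9]
fdir [-0.006 -0.004 -1.   ] jaw -89.87405936121756 q [ 0.63  0.1  -0.67  1.93  0.07  1.14 -1.63] g 0.1773548483597065
tcp about valve: r 0.2599 ang -92.80 (valve frame)
tcp about table: r 0.0918 ang -179.49 goal -178.74; goal xy 0.4940 -0.0267
```

```bash
cat > chk.py <<'E'
from h import *
t=get_image("top");k=9;o=np.array([265,110])
a=cv2.resize(t["pixels"][110:172,265:312],None,fx=k,fy=k,interpolation=cv2.INTER_CUBIC)
clean=a.copy()
x,y=.584,-.0247
def P(px,py,z,b): return [x+np.cos(b)*px-np.sin(b)*py,y+np.sin(b)*px+np.cos(b)*py,z]
def dot(p,c): cv2.circle(a,tuple(int(v) for v in (proj(t,p)+.5-o)*k),2,c,-1)
w=.022
for px in(.04,.08,.102,.123,.14,.16):dot(P(px,0,.075,w),(255,0,255))
for dl,c in((-4.5,(255,0,0)),(0,(0,0,255)),(4.5,(0,255,0))):
  for px,py in((.102,.013),(.102,-.013),(.07,.013),(.07,-.013)):dot(P(px,py,.124,w+np.radians(dl)),c)
cv2.imwrite("pics/chk%d.png"%int(get_state()['time']*100),np.hstack([clean[:,:400],a[:,:400]]));print(int(get_state()['time']*100))
w_=get_image("wrist");cv2.imwrite("pics/wrist7.png",w_["pixels"])
C=w_['cam_to_world'];K=w_['K']
E
python3 chk.py; ls -t pics|head -3
```

```text
1246
wrist7.png
chk1246.png
side6.png
```

View pics/chk1246.png

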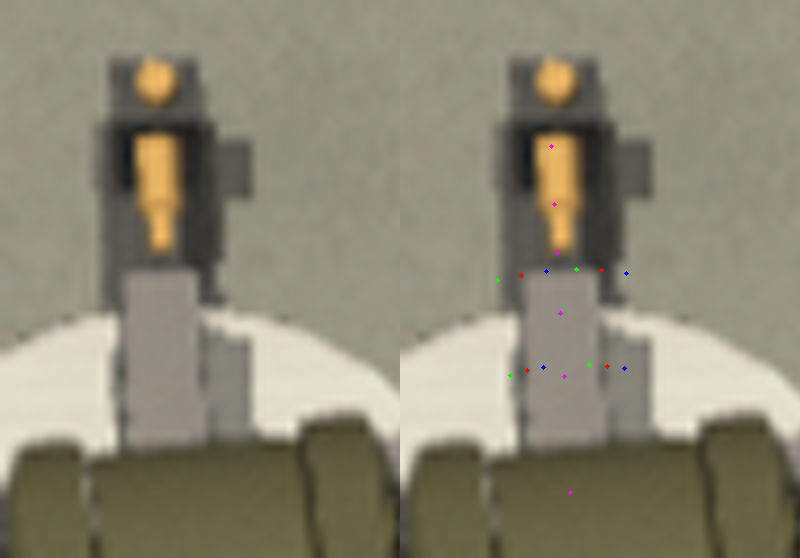

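View pics/wrist7.png

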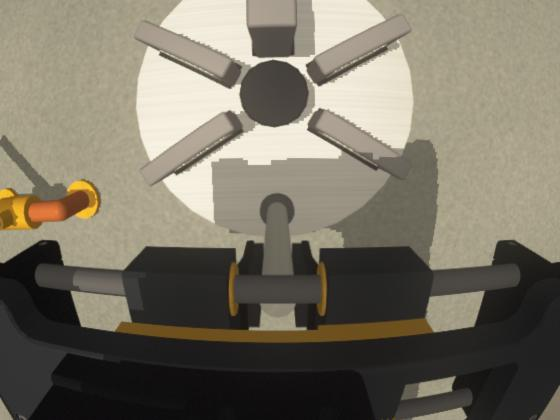

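```bash
python3 -m handwheel '[{"xyz":[0,0,0],"angular":[0,0,0]},{"xyz":[0,0,0],"angular":[0,0,0]},{"xyz":[0,0,0],"angular":[0,0,0]},{"xyz":[0,0,0],"angular":[0,0,0]},{"xyz":[0,0,0],"angular":[0,0,0]}]' 0 40
python3 st.py; python3 chk.py
```

```text
time: 12.93
position: [0.4922, -0.0255, 0.1284]
tool_rot: [1.202, 1.211, -1.214]
ft_force: [-4.6, -0.2, 2.7]
grip_width: 0.178
pos [ 0.4922 -0.0255  0.1284] F [-4.6 -0.2  2.7]
fdir [-0.006 -0.004 -1.   ] jaw -89.8734154439839 q [ 0.63  0.1  -0.67  1.93  0.08  1.14 -1.63] g 0.17808977847328505
tcp about valve: r 0.2599 ang -92.81 (valve frame)
tcp about table: r 0.0918 ang -179.52 goal -178.74; goal xy 0.4940 -0.0267
1298
```

```bash
python3 - <<'E'
from h import *
t=get_image("top");a=cv2.imread("pics/top3.png")
d=cv2.absdiff(t["pixels"],a).max(2)
for n,(u,v,h) in dict(valve=(195,200,18),jar=(261,242,9),fig=(221,127,9),cart=(163,161,16),driver=(407,200,28)).items():
    print(n,(d[v-h:v+h,u-h:u+h]>40).sum())
crop(t,165,165,305,240,5,"pics/fin.png")
E
```

```text
valve 154
jar 83
fig 234
cart 0
driver 0
```

View pics/chk1298.png

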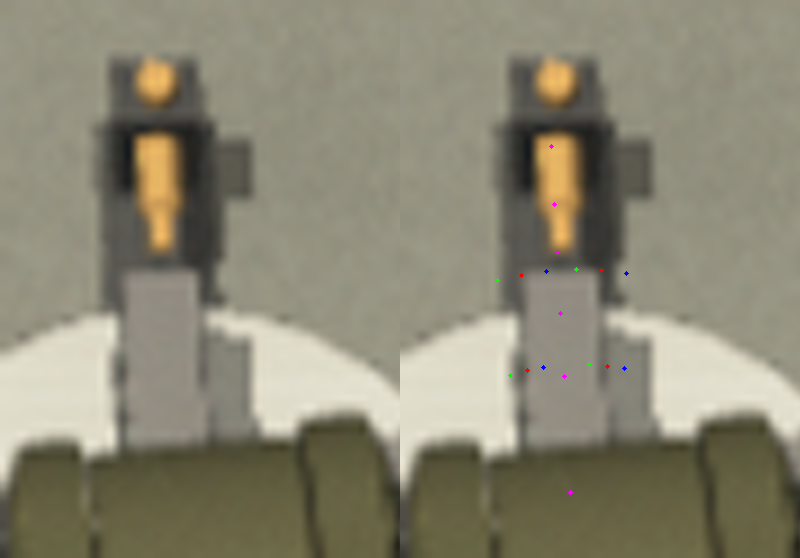

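View pics/fin.png

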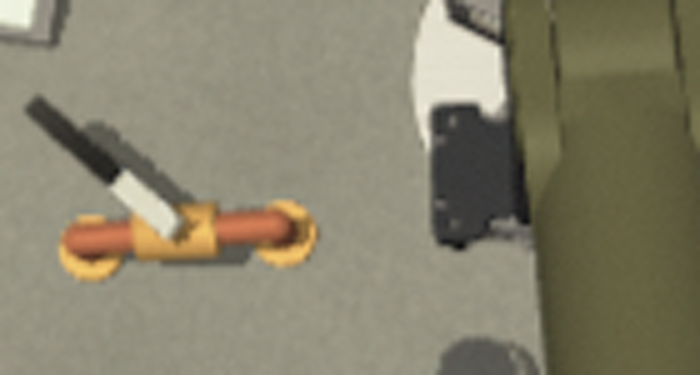

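```bash
python3 -c "
from bench import *
print(close_job())"
```

```text
the job is handed in; nothing more can be done
None
```

The job is handed in; the interface gave no verdict. At hand-in the valve was half open, and I was holding the turntable by its post with the tall cartridge facing the nozzle.

- **Valve:** I used the middle-sized of the three valves, at top-view pixel (202, 211); its 120 mm pipe matched the description. I gripped its lever and turned it from about 7° to 45°. Tool pose and pictures put it at 44–45°, and it still looked that way at the end.
- **Turntable:** I gripped the post and turned the table about 73°. In the last picture the cartridge edge is within about 2 mm of the nozzle's line (8 mm allowed).
- **Hold:** The grip was set to 40 N with the fingers stopped on the post (opening about 15.5 mm). The tool did not move over the last five still rows.
- **Other objects:** In before/after pictures, the screwdriver and loose cartridge had not changed. The jar and figure showed pixel differences, which I took to be the arm covering them in the earlier picture; I did not measure either one separately.
- **Problems on the way:**
  - The first post grip was off-centre, so I regripped.
  - The pads slid about 9 mm outward during the turn. I lowered the grip to 4 N, slid back to centre and gripped firmly again; the table overshot about 7 mm and I brought it back.
- **Remaining disagreement:** The tool pose put the turntable about 0.8° from my fitted goal, and the nozzle looked about 1.5 mm off its fitted line. Both are well within tolerance.

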